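# Set up the check-in screen and turn the returned players label up on the reading pad

### The arm

A 6-joint arm with a two-finger parallel gripper is mounted at the origin on the work surface. World frame = base frame: x ahead of the robot, y to its left, z up, the work surface at z = 0. Lengths are in m, angles in degrees, forces in N, time in s.
With the tool pointing down it reaches from about 0.3 to 0.75 m from the base axis. Payload 8.5 kg.
Tool frame: the origin (TCP) lies midway between the tips of the shut fingers; the grasp point (between the pads) lies 19 mm behind it; z points along the fingers, y is the line along which they close (so a half turn about z gives the same grasp; the last joint's range is limited). The gripper opens to 85 mm and grips with 20 to 120 N. Pads are 22 mm wide; open, the fingers measure 114 mm over their backs; the gripper's body (76 mm by 85 mm) begins 54 mm behind the grasp point. The pads swing forward as they close: fully open they stand 13 mm farther back than shut.
Start: joints at [58.654, 21.807, 74.336, -0, 83.858, -12.336], TCP at [0.179, 0.52, 0.231] pointing down, gripper open.
Joint ranges: [-178.18, 178.18], [-50.72, 133.34], [12.68, 142.11], [-81.47, 261.47], [9.98, 163.14], [-165.26, 165.26]. Speed limits (degrees/s): [136.94, 136.94, 180, 180, 180, 180].

### API

Orientations are given as a 3x3 rotation matrix whose columns are the frame's x, y, z axes.
In Python, from rig import observe, optics, order, spotter gives the robot as it stands.
- The arm moves only by the tool move_arm, never from a script. Its argument "series" is text: rows parted by semicolons, each of 5 numbers parted by spaces: the shift along the tool's x, y, z in cm, then the turn about the tool's z in degrees, then the opening, from -1 (shut) to 1 (fully open). A call has 1 to 8 rows; each row is the pose to reach, as a shift and turn from the pose commanded when the call began, along the tool's axes at that moment; what a row does not reach only later rows make up. A row lasts 1/8 s, in which the tool goes at most 62.5 mm and 10.7 degrees, less where a joint would pass 70% of its speed; a pose out of reach is approached as far as the arm can. A call with a gripper value outside its range is refused whole. The fingers move at their own pace and stop on an object; "force" is the grip in N (left out, the last holds). Time passes only in rows, so rows that repeat a pose let the fingers close. It gives the time, the measured TCP pose, the force, the opening and the grip force at its end, in the units of the state.
- observe(): the state, without advancing time (a new reading comes with each control period).
- optics.get_image(name): name is "scene" or "top" or "wrist"; returns a dict with "pixels" (400x640x3 uint8, blue, green, red), "camera_matrix" (3x3 intrinsics, pixels), "rvec" (rotation vector, rad) and "tvec" (3), from world to camera coordinates, as OpenCV has them. Camera axes: x right, y down, z forward; pixel columns grow to the right and rows downward; lengths in m; the calibration is good to about 2 mm. A picture is of the moment at which its call begins. There is no depth.
- order.close_job(): hands the job in; it is judged then, once.
Trained networks look in the newest picture that a camera, given by its name, has taken for a name from the list of things; names that differ only in an ending like _2 or _b are one class to them, and where a whole thing is asked for, a point or a joint stands for the part that bears it (a point fixed in the world has none). Each returns a list of dicts, best first, with "score" (0 to 1); they miss things now and then, are a little off and sometimes report something else, mostly with a low value. They report only what shows in the picture. A call takes as long as a camera call. They do not tell look-alikes from the thing itself.
- spotter.find_in(thing, camera): "point" ([x, y, z] in m, in world coordinates, good to about 4 mm: the middle of the surface that is visible of it).
- spotter.cut_out(thing, camera): "pixels" (400x640 bool, what is visible of it).
- spotter.mark_of(thing, camera): "point" ([x, y, z] in m, in world coordinates, good to about 4 mm: a listed point, or the origin of a listed thing).
The state is a dict: "time_s": time; "q": joint angles; "qvel": joint speeds; "joint_efforts": joint torques, N m; "position": TCP position; "tool_rot": TCP orientation; "ft_force": force on the tool from outside, world axes, zero at the start; "wrist_torque": the same for the moment, N m; "grip_width": finger opening in m; "gripper_force": force on a finger pad.
Only numpy, scipy, OpenCV 4.12 (cv2) and the standard library are available. Lean on these libraries where they do the work, as an engineer would, in place of code of your own. Each camera call takes 0.05 s, during which the arm holds its last target. There are 200 camera calls.

### The job

First raise the check-in terminal's folded screen by the bar on its free edge until it stands at 60 degrees from flat, and leave it there. Then turn over every returned audiobook player, all of which lie label down on the table, and lay them flat with their labels up on the dark reading pad, side by side and not stacked, each well within the pad's edges. Leave the books, the cleaner bottle and the tape roll where they are.

Things in the scene. Friction and masses are not known exactly. Their poses are not given: they have to be found in the camera images.
- pad: fixed reading pad, a dark rubber plate 200 mm (x) x 330 mm (y) x 4 mm thick lying on the table; origin at the centre of its underside, z up, a thin grey strip on it near the -x edge. Its top is 4 mm above the table
- screen (a joint): angle of the terminal's screen, rad: 0 folded flat, grows as its free edge rises; 60 degrees = 1.047; stop at 2.0. Starts between 0.05 and 0.35. The stiff hinge (friction about 0.9 N m; 5 to 8 N at the bar) holds it wherever it is left
- terminal: fixed check-in terminal left of the pad: black base 170 (x) x 180 (y) x 30 mm, origin at the centre of its underside. A grey screen panel 140 x 180 x 14 mm lies face up on it, hinged along the edge nearest the robot (-x)
- screen_hinge (a point): middle of the screen's hinge line, 34 mm above the table; its frame turns with the screen: y along the hinge line (level), x from the hinge towards the bar, z out of its black display face
- screen_handle (a point): middle of the round steel bar on the screen's free edge: 12 mm thick, 120 mm long, parallel to the hinge, 180 mm from it (and 7 mm along the screen's z), on two side arms, 34 mm clear gap between bar and panel; axes as screen_hinge. Folded flat it is 41 mm above the table with nothing under it. Pinch it from above across the bar; it turns between the fingers as the screen rises
- player1: audiobook player, grey slab 100 (x) x 60 (y) x 30 (z) mm, 0.11 to 0.22 kg; two or three in a run. Origin at its centre. Label face (big white label with brown picture, black key strip) is on the -z side; the +z face is plain but for a black patch. Starts flat, label down (z up), in front or to the right of the pad. Stands steadily on its 60 x 30 end
- player2: another player, exactly like player1
- player3: another player, exactly like player1
- books: loose bystander; origin at the centre of its underside. Pile of two books 180 (x) x 110 (y) x 45 mm, beyond the terminal
- cleaner: loose bystander; origin at the centre of its underside. Cleaner bottle, 72 mm across and 200 mm tall, at the far left
- roll: loose bystander; origin at the centre of its underside. Roll of packing tape lying flat, 100 mm across and 50 mm tall, at the right
Not all that is in view belongs to the job. What is shaped like the player1 but purple or turquoise is not meant.

How it is judged:
By the outcome, as a careful person would: the job done as asked, in the order asked, and still so for the second after the job is handed in, with the robot touching nothing.
Of player1, player2, player3 only 2 to 3 are there at a start; the rules pass over those that are not, and their reading is None.
At some moment in a run one of player1, player2, player3 may be knocked a few centimetres aside while the robot is not near it.
It also fails if it takes over 210 s, if anything falls off the work surface, if the arm or the gripper's body presses on something with over 40 N, if the wrist force passes 120 N, or if a joint passes its speed limit or range.

## Working session

There is one attempt and no reset: what is moved stays moved. The work goes in short steps, Python scripts to look and compute and a tool call to move; the robot and the scene stay as the last step left them, time stands still between calls to the robot, and variables do not carry over. Pictures are saved under pics/ and viewed, at most 14 in all, crops included, and the job is handed in when it is done.

Besides the shell and the picture viewer there is one more tool, called after ">>>" as name(argument=value, ...), one argument or row to a line, values as JSON. move_arm: Moves the arm, as the interface text tells. Its arguments: {"type":"object","properties":{"series":{"type":"string"},"force":{"type":"number"}},"required":["series"]}

```bash
ls; mkdir -p pics
cat > h.py <<'E'
import numpy as np, cv2
from rig import observe, optics, order, spotter
np.set_printoptions(precision=4,suppress=True)
def snap(cam,name=None):
    d=optics.get_image(cam)
    if name: cv2.imwrite('pics/'+name+'.png',d['pixels'])
    return d
def cam(d):
    R=cv2.Rodrigues(np.array(d['rvec'],float))[0]; t=np.array(d['tvec'],float).ravel()
    return R,t,np.array(d['camera_matrix'],float)
def unproj(d,uv,z):
    R,t,K=cam(d); uv=np.atleast_2d(uv).astype(float)
    r=(np.linalg.inv(K)@np.c_[uv,np.ones(len(uv))].T).T@R; c=-R.T@t
    return c+r*((z-c[2])/r[:,2])[:,None]
def proj(d,P):
    return cv2.projectPoints(np.atleast_2d(P).astype(float),np.array(d['rvec'],float),np.array(d['tvec'],float),np.array(d['camera_matrix'],float),None)[0][:,0]
def rect(d,mask,z):
    c=max(cv2.findContours(mask.astype(np.uint8),cv2.RETR_EXTERNAL,cv2.CHAIN_APPROX_NONE)[0],key=cv2.contourArea)[:,0]
    p=unproj(d,c,z)[:,:2].astype(np.float32)*1000
    (x,y),(w,h),a=cv2.minAreaRect(p)
    if w<h: w,h,a=h,w,a+90
    return np.array([x,y,w,h,(a+90)%180-90])
def shift(target):  # world target -> tool cm
    s=observe(); return np.array(s['tool_rot']).T@(np.array(target)-np.array(s['position']))*100
E
python3 - <<'E'
from h import *
s=observe(); print({k:np.array(v) for k,v in s.items()})
for c in('top','scene'):
    d=snap(c,c+'0'); R,t,K=cam(d); print(c,-R.T@t)
    for th in('pad','terminal','player1','screen_handle','screen_hinge','books','cleaner','roll'):
        print(th,[(np.array(o['point']),round(o['score'],2)) for o in spotter.mark_of(th,c)])
d=snap('top')
for o in spotter.cut_out('player1','top'): print(o['score'],rect(d,o['pixels'],.03),rect(d,o['pixels'],.015))
E
```

```text
pics
{'time_s': array(0.), 'q': array([ 58.6541,  21.8402,  74.3843,   0.0008,  83.8588, -12.3347]), 'qvel': array([ 0.0437, -0.0139,  0.0026, -0.0332,  0.048 ,  0.1452]), 'joint_efforts': array([  0.0002, -44.8452, -23.1283,  -0.0001,   0.0047,  -0.    ]), 'position': array([0.179 , 0.5197, 0.2307]), 'tool_rot': array([[-0.9455,  0.3258, -0.0008],
       [ 0.3258,  0.9455, -0.0012],
       [ 0.0003, -0.0014, -1.    ]]), 'ft_force': array([ 0.1781,  1.1558, -0.5267]), 'wrist_torque': array([-0.0116, -0.0338, -0.0232]), 'gripper_force': array(0.), 'grip_width': array(0.0855)}
top [0.3461 0.0066 1.4848]
pad [(array([0.6116, 0.0002, 0.0025]), 0.79), (array([0.4648, 0.3502, 0.0026]), 0.59)]
terminal [(array([0.4627, 0.3511, 0.002 ]), 0.96)]
player1 [(array([ 0.6326, -0.4543,  0.0129]), 0.98), (array([ 0.3575, -0.3005,  0.0204]), 0.93), (array([0.4251, 0.0181, 0.0161]), 0.87)]
screen_handle [(array([0.5578, 0.3393, 0.104 ]), 0.78)]
screen_hinge [(array([0.3975, 0.3638, 0.0336]), 0.61)]
books [(array([ 0.7289,  0.3093, -0.0007]), 0.73)]
cleaner [(array([0.5913, 0.5242, 0.0032]), 0.94)]
rol
[... 582 characters left out ...]
.0358]), 0.8)]
books []
cleaner [(array([ 0.5868,  0.5237, -0.0045]), 0.75), (array([0.5576, 0.3387, 0.1018]), 0.57)]
roll [(array([ 0.3975, -0.5166,  0.0007]), 0.92)]
0.82 [ 534.3007 -314.3116  101.3679   65.9791   23.4944] [ 536.2408 -317.6207  102.413    66.6594   23.4944]
0.76 [428.8536  14.0269  97.9054  59.3917   1.8517] [429.7066  14.1031  98.9148  60.0041   1.8517]
0.6 [ 362.076  -299.6727  100.5418   61.5395   73.264 ] [ 362.2406 -302.8308  101.5784   62.1739   73.264 ]
0.57 [ 628.3937 -449.1099  102.935    70.231    52.7693] [ 631.304  -453.8087  103.9963   70.9551   52.7692]
0.5 [ 398.4327 -513.6076  113.4333   99.9522  -88.3419] [ 398.9721 -518.9714  114.6029  100.9828  -88.3419]
```

```bash
python3 -c "
import cv2,glob
a=[cv2.imread('pics/%s0.png'%c) for c in('top','scene')];print(a[0].shape)"
```

```text
(400, 640, 3)
```

View pics/top0.png

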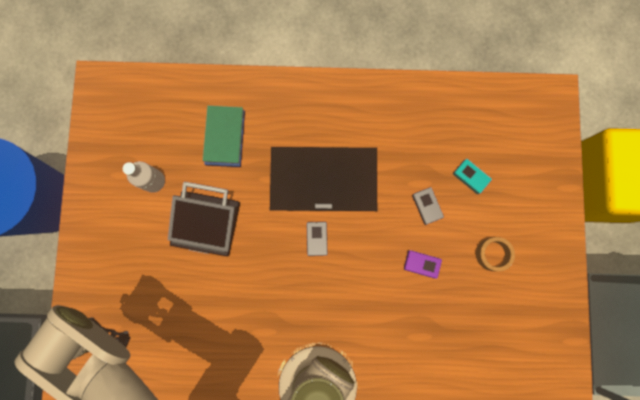

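View pics/scene0.png

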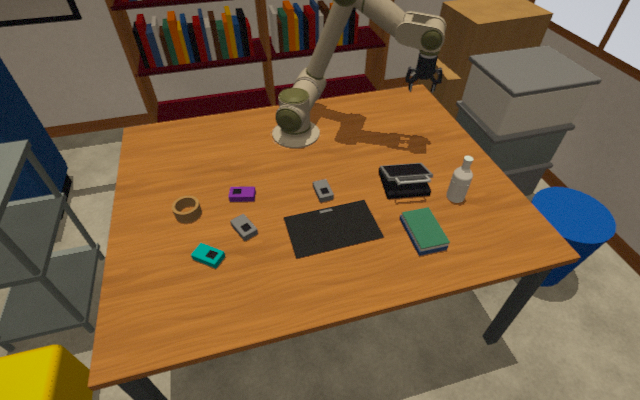

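The top view shows the pad at about (324,179) and two grey players at (317,238) and (427,205). The purple (422,264) and turquoise (472,176) slabs are look-alikes. The terminal is at (204,220) with its bar at (205,188). I'll move above the bar first.

>>> move_arm(
  series="-5.2 -0.6 0 10 -0.3; -10.4 -1.2 0 20 -0.3; -15.6 -1.8 0 30 -0.3; -20.8 -2.4 0 40 -0.3; -26 -3 0 50 -0.3; -31.2 -3.6 0 60 -0.3; -36.4 -4.2 0 70 -0.3; -41.6 -4.8 0 80 -0.3",
  force=40,
)

```text
time_s: 2.0
position: [0.5583, 0.3382, 0.2313]
tool_rot: [[0.162, 0.987, 0.0], [0.987, -0.162, 0.0], [0.0, 0.0, -1.0]]
ft_force: [0.5, 0.3, -0.2]
grip_width: 0.0297
gripper_force: 0.0
```

>>> move_arm(
  series="0 0 0 0 -0.3; 0 0 0 0 -0.3",
)

```text
time_s: 2.25
position: [0.5564, 0.3393, 0.2311]
tool_rot: [[0.156, 0.988, -0.001], [0.988, -0.156, 0.0], [-0.0, -0.001, -1.0]]
ft_force: [-0.6, -0.1, -0.6]
grip_width: 0.0298
gripper_force: 0.0
```

Run:
```python
from h import *
s=observe(); print(s['position'],np.array(s['tool_rot']),s['q'],s['grip_width'])
for c in('wrist','scene','top'):
    d=snap(c,c+'1'); 
    for th in('screen_handle','screen_hinge'):
        print(c,th,[(np.array(o['point']),round(o['score'],2)) for o in spotter.mark_of(th,c)])
for o in spotter.cut_out('player1','top'): print(o['score'],rect(d,o['pixels'],.02))
```

```text
[0.5564 0.3393 0.2311] [[ 0.1556  0.9878 -0.0007]
 [ 0.9878 -0.1556  0.    ]
 [-0.0001 -0.0007 -1.    ]] [20.9779 32.4342 56.2296  0.0167 91.372  29.9327] 0.02981362739756753
wrist screen_handle [(array([0.5619, 0.3368, 0.1009]), 0.79)]
wrist screen_hinge [(array([0.3951, 0.3654, 0.0309]), 0.82)]
scene screen_handle [(array([0.5574, 0.3358, 0.1012]), 0.84)]
scene screen_hinge [(array([0.397 , 0.3631, 0.0354]), 0.74)]
top screen_handle [(array([0.56  , 0.3347, 0.1035]), 0.78)]
top screen_hinge [(array([0.3936, 0.3645, 0.0319]), 0.87)]
0.94 [ 363.082  -301.8597  106.7738   65.5689   74.7829]
0.74 [429.4297  15.5617  98.4998  62.7577   1.6594]
0.72 [ 537.4205 -317.8592   97.6663   65.3281   23.0491]
```

View pics/wrist1.png

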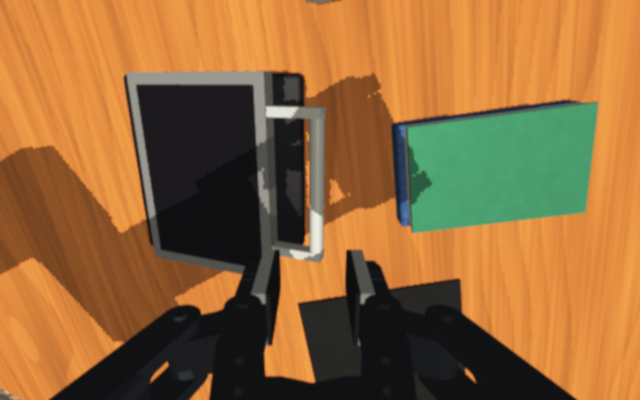

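The bar lies along image rows 110–255 at column 318 and the fingers straddle it, so the gripper is aligned. I'll descend and pinch.

>>> move_arm(
  series="0 0.2 4 0 -0.3; 0 0.2 8 0 -0.3; 0 0.2 11 0 -0.3; 0 0.2 13 0 -0.3; 0 0.2 14.3 0 -0.3; 0 0.2 14.3 0 -0.3; 0 0.2 14.3 0 -1; 0 0.2 14.3 0 -1",
  force=40,
)

```text
time_s: 3.75
position: [0.5594, 0.339, 0.0895]
tool_rot: [[0.157, 0.988, 0.002], [0.988, -0.157, 0.001], [0.001, 0.002, -1.0]]
ft_force: [1.6, 0.2, 1.5]
grip_width: 0.0101
gripper_force: 39.0
```

>>> move_arm(
  series="0 0 0 0 -1; 0 0 0 0 -1; 0 0 0 0 -1",
)

```text
time_s: 4.12
position: [0.5595, 0.3389, 0.089]
tool_rot: [[0.157, 0.988, 0.002], [0.988, -0.157, 0.001], [0.001, 0.002, -1.0]]
ft_force: [2.9, 0.8, 4.6]
grip_width: 0.0104
gripper_force: 39.4
```

Run:
```python
from h import *
s=observe(); p=np.array(s['position']);R=np.array(s['tool_rot']); print(p,s['ft_force'],s['grip_width'])
snap('wrist','wrist2')
print([(np.array(o['point'])) for c in('wrist','scene') for o in spotter.mark_of('screen_handle',c)])
# arc with hinge at r along tool y
h=np.array([.3948,.364,.034]); u=R[:2,1]/np.linalg.norm(R[:2,1])
e=p[:2]-h[:2]; hor=e@u; print('hor',hor)
# angle from horizontal distance
from scipy.optimize import brentq
f=lambda a:(.18*np.cos(a)-.007*np.sin(a), .18*np.sin(a)+.007*np.cos(a))
a0=brentq(lambda a:f(a)[0]-hor,0.05,.8); print('a0 hor',a0,'bar z',.034+f(a0)[1])
for A in (.35,.37,.39):
    print(A,.034+f(A)[1],[np.round(100*(np.array(f(a))-np.array(f(A))),2).tolist() for a in np.linspace(A,1.047,9)[1:]])
```

```text
[0.5595 0.3389 0.089 ] [2.8588 0.7559 4.6345] 0.010356334243537078
[array([0.5608, 0.3359, 0.0982]), array([0.5574, 0.3358, 0.1012])]
hor 0.16660435796906825
a0 hor 0.3512053876201619 bar z 0.10249808687630327
0.35 0.1022972143319129 [[-0.66, 1.42], [-1.44, 2.79], [-2.33, 4.08], [-3.33, 5.28], [-4.44, 6.4], [-5.64, 7.41], [-6.92, 8.32], [-8.27, 9.11]]
0.37 0.1056170691729354 [[-0.66, 1.37], [-1.44, 2.68], [-2.33, 3.92], [-3.32, 5.08], [-4.4, 6.16], [-5.57, 7.13], [-6.81, 8.01], [-8.13, 8.78]]
0.39 0.10890827814117025 [[-0.67, 1.32], [-1.45, 2.58], [-2.32, 3.77], [-3.29, 4.88], [-4.35, 5.92], [-5.49, 6.86], [-6.71, 7.7], [-7.99, 8.45]]
```

View pics/wrist2.png

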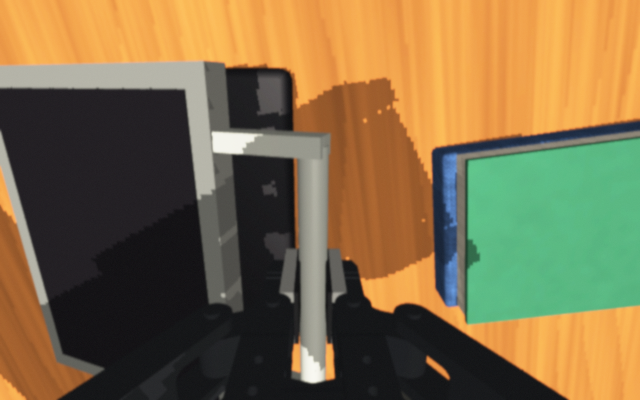

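The bar (column 313) is held between the pads. I'll raise the screen along the arc.

>>> move_arm(
  series="0 -0.3 -0.7 0 -1; 0 -0.66 -1.42 0 -1; 0 -1.03 -2.1 0 -1; 0 -1.44 -2.79 0 -1; 0 -1.87 -3.44 0 -1; 0 -2.33 -4.08 0 -1; 0 -2.82 -4.69 0 -1; 0 -3.33 -5.28 0 -1",
)

```text
time_s: 5.28
position: [0.5287, 0.3438, 0.1418]
tool_rot: [[0.157, 0.988, 0.007], [0.988, -0.157, 0.001], [0.002, 0.007, -1.0]]
ft_force: [13.4, 0.3, 1.2]
grip_width: 0.0102
gripper_force: 38.9
```

>>> move_arm(
  series="0 -0.54 -0.57 0 -1; 0 -1.11 -1.12 0 -1; 0 -1.7 -1.64 0 -1; 0 -2.31 -2.13 0 -1; 0 -2.94 -2.6 0 -1; 0 -3.59 -3.04 0 -1; 0 -4.26 -3.45 0 -1; 0 -4.94 -3.83 0 -1",
)

```text
time_s: 6.28
position: [0.4816, 0.3513, 0.1824]
tool_rot: [[0.158, 0.987, 0.013], [0.987, -0.158, 0.001], [0.003, 0.013, -1.0]]
ft_force: [16.9, -5.0, 15.3]
grip_width: 0.0104
gripper_force: 39.4
```

>>> move_arm(
  series="0 0 0 0 -1; 0 0 0 0 -1; 0 0 0 0 -1",
)

```text
time_s: 6.65
position: [0.4809, 0.3514, 0.1829]
tool_rot: [[0.158, 0.987, 0.012], [0.987, -0.158, 0.002], [0.003, 0.011, -1.0]]
ft_force: [10.3, -4.5, 17.8]
grip_width: 0.0102
gripper_force: 40.1
```

```bash
cat > scr.py <<'E'
from h import *
s=observe(); p=np.array(s['position']);print(p,s['ft_force'],s['grip_width'])
for c in('scene','top','wrist'):
    d=snap(c,c+'s%d'%int(s['time_s']*100))
    H=[np.array(o['point']) for o in spotter.mark_of('screen_handle',c)[:1]]; G=[np.array(o['point']) for o in spotter.mark_of('screen_hinge',c)[:1]]
    if H: 
        e=H[0]-np.array([.3948,.364,.034]); print(c,H,G,'ang',np.degrees(np.arctan2(e[2],np.hypot(e[0],e[1]))-np.arctan2(.007,.18)))
E
python3 scr.py; ls pics
```

```text
[0.4809 0.3514 0.1829] [10.3168 -4.5235 17.7755] 0.010229181593827833
scene [array([0.4781, 0.3489, 0.1869])] [array([0.394 , 0.3652, 0.0348])] ang 58.800567354198094
top [array([0.4813, 0.3513, 0.1956])] [array([0.3954, 0.3626, 0.0313])] ang 59.35908738811362
wrist [array([0.4849, 0.3477, 0.1895])] [array([0.396 , 0.3641, 0.0265])] ang 57.282241717615285
scene0.png
scene1.png
scenes665.png
top0.png
top1.png
tops665.png
wrist1.png
wrist2.png
wrists665.png
```

>>> move_arm(
  series="0 -0.2 -0.1 0 -1; 0 -0.35 -0.2 0 -1; 0 -0.35 -0.2 0 -1; 0 -0.35 -0.2 0 -1",
)

```text
time_s: 7.6
position: [0.478, 0.3518, 0.1845]
tool_rot: [[0.158, 0.987, 0.013], [0.987, -0.158, 0.001], [0.003, 0.012, -1.0]]
ft_force: [13.7, -4.5, 14.0]
grip_width: 0.0103
gripper_force: 39.7
```

```bash
python3 scr.py
```

```text
[0.478  0.3518 0.1845] [13.6962 -4.5374 14.0331] 0.010254818626001139
scene [array([0.4771, 0.3511, 0.1921])] [array([ 0.4653,  0.3535, -0.0003])] ang 59.98764755065962
top [array([0.475 , 0.3504, 0.1937])] [array([0.3963, 0.3648, 0.0331])] ang 60.780435837980335
wrist [array([0.4808, 0.3476, 0.1882])] [array([0.3951, 0.3664, 0.0291])] ang 58.18644838191605
```

View pics/scenes665.png

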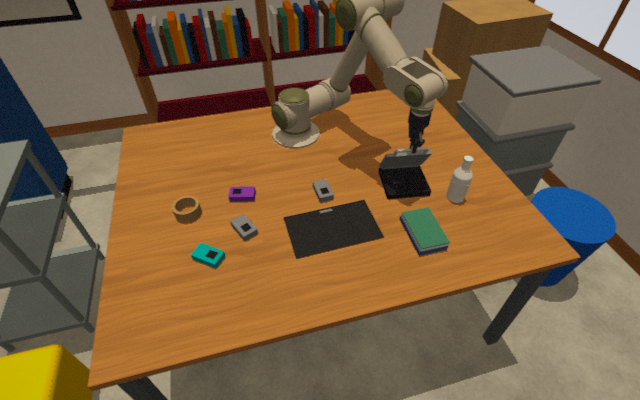

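The screen stands up at (405,165), and the network readings average about 60°. I'll release and rise.

>>> move_arm(
  series="0 0 0 0 -0.4; 0 0 0 0 -0.4; 0 0 0 0 -0.4; 0 0 -1 0 -0.4; 0 0 -3 0 -0.4; 0 0 -6 0 -0.4; 0 0 -9 0 -0.4; 0 0 -12 0 -0.4",
)

```text
time_s: 9.05
position: [0.4734, 0.3523, 0.3031]
tool_rot: [[0.156, 0.988, 0.0], [0.988, -0.156, 0.0], [0.0, 0.0, -1.0]]
ft_force: [0.1, 0.8, 0.4]
grip_width: 0.0258
gripper_force: 0.0
```

```bash
python3 scr.py
python3 - <<'E'
from h import *
d=snap('top')
for o in spotter.cut_out('player1','top'): 
    m=o['pixels']; print(o['score'],rect(d,m,.03),d['pixels'][m].mean(0))
print(rect(d,spotter.cut_out('pad','top')[0]['pixels'],.004))
d=snap('wrist','wristafter'); print(cam(d)[1])
E
```

```text
[0.4734 0.3523 0.3031] [0.1035 0.7619 0.397 ] 0.02578097150728596
scene [array([0.4757, 0.3491, 0.1942])] [array([0.391 , 0.3654, 0.0308])] ang 60.59302545628964
top [array([0.4755, 0.3486, 0.1967])] [] ang 60.98121076636315
wrist [array([0.4821, 0.3512, 0.1919])] [array([0.3968, 0.3614, 0.0285])] ang 58.57680852294521
0.85 [ 361.3788 -300.9824  105.0854   62.7168   76.1934] [139.4534  78.3082 150.9315]
0.84 [428.8596  13.9938  97.8954  59.4582   1.8517] [126.4844 145.4754 162.9255]
0.79 [ 534.4426 -314.8734   98.1869   62.687    23.8389] [114.9608 132.7515 149.8298]
0.78 [ 629.6968 -449.5892  100.6382   67.4615   50.8336] [129.1074 151.2636  60.8195]
[614.1536  -1.1781 330.3915 199.7168 -88.3366]
[-0.4114  0.3369  0.58  ]
```

View pics/wristafter.png

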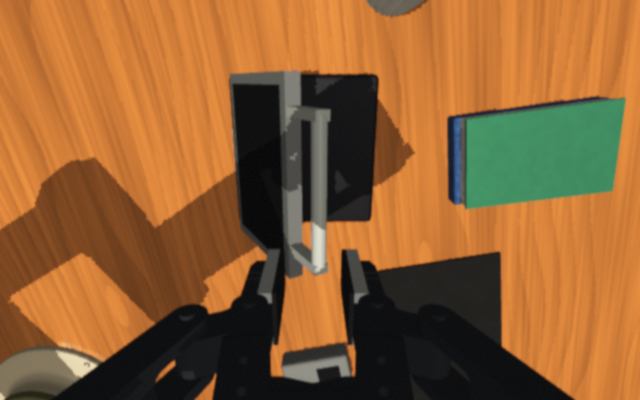

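The screen stands with its bar at column 318, and the average reading is about 60°. Next I'll move above player 1.

>>> move_arm(
  series="-4.4 -0.3 0 10 1; -8.8 -0.7 0 20 1; -13.2 -1.1 0 30 1; -17.6 -1.4 2 40 1; -22 -1.8 4 50 1; -26.4 -2.1 6 60 1; -30.8 -2.5 8 70 1; -34.8 -2.75 10 79 1",
)

```text
time_s: 10.7
position: [0.3915, 0.0116, 0.201]
tool_rot: [[1.0, 0.029, 0.001], [0.029, -1.0, -0.0], [0.001, 0.0, -1.0]]
ft_force: [1.0, 0.3, 0.4]
grip_width: 0.0852
gripper_force: 0.0
```

>>> move_arm(
  series="0 0 0 0 1; 0 0 0 0 1; 0 0 0 0 1",
)

```text
time_s: 11.08
position: [0.3924, 0.0136, 0.2019]
tool_rot: [[0.999, 0.037, 0.001], [0.037, -0.999, -0.0], [0.001, 0.0, -1.0]]
ft_force: [-0.4, 0.0, -0.1]
grip_width: 0.0853
gripper_force: 0.0
```

```bash
cat > pl.py <<'E'
from h import *
s=observe(); R=np.array(s['tool_rot']); print(s['position'],'tooly',np.degrees(np.arctan2(R[1,1],R[0,1])),s['q'],s['grip_width'])
for c in('wrist','top'):
    d=snap(c,c+'p%d'%int(s['time_s']*100))
    for o in spotter.cut_out('player1',c):
        m=o['pixels']; print(c,round(o['score'],2),rect(d,m,.03),d['pixels'][m].mean(0))
    for o in spotter.mark_of('player1',c): print(np.array(o['point']),o['score'])
E
python3 pl.py
```

```text
[0.3924 0.0136 0.2019] tooly -87.88200327291084 [-15.4347   7.5278  99.8673   0.0095  72.5371  72.4445] 0.08534048866820985
wrist 0.94 [426.7942  14.3258  99.4188  60.1681   2.4048] [52.3305 56.0302 57.6323]
wrist 0.84 [ 366.3806 -276.128    93.3188   60.9779   75.5463] [99.1854 29.2306 81.5286]
[ 0.3616 -0.3018  0.0123] 0.81
[0.4284 0.0158 0.0182] 0.65
top 0.66 [ 534.6749 -314.4754   99.7149   63.9451   23.4676] [112.9244 130.7137 148.1294]
top 0.6 [ 628.6258 -450.2276  102.3717   66.1021   49.6545] [128.0477 150.5947  62.6283]
top 0.56 [ 362.5491 -298.7182  100.9182   60.8871   74.4829] [141.6499  76.683  148.5634]
[ 0.6345 -0.4566  0.0133] 0.8
[ 0.6105  0.0012 -0.0008] 0.74
[ 0.5381 -0.3183  0.0136] 0.61
[ 0.3581 -0.3032  0.0199] 0.57
```

>>> move_arm(
  series="-0.4 0 4 0 1; -0.4 0 8 0 1; -0.4 0 12 0 1; -0.4 0 16 0 1; -0.4 0 18.5 0 1; -0.4 0 20.2 0 1; -0.4 0 20.2 0 1; -0.4 0 20.2 0 1",
  force=20,
)

```text
time_s: 12.38
position: [0.3884, 0.0127, -0.0001]
tool_rot: [[0.999, 0.035, 0.001], [0.035, -0.999, -0.0], [0.001, 0.0, -1.0]]
ft_force: [0.3, -0.1, -1.0]
grip_width: 0.085
gripper_force: 0.0
```

>>> move_arm(
  series="0 0 0 0 0; 0 0 0 0 -1; 0 0 0 0 -1; 0 0 0 0 -1; 0 0 0 0 -1",
  force=20,
)

```text
time_s: 13.0
position: [0.3883, 0.0127, 0.0001]
tool_rot: [[0.999, 0.035, 0.001], [0.035, -0.999, -0.0], [0.001, 0.0, -1.0]]
ft_force: [-1.0, 1.0, 6.9]
grip_width: 0.0596
gripper_force: 20.2
```

>>> move_arm(
  series="0 0 -1 0 -1; 0 0 -2 0 -1; 0 0 -3 0 -1; 0 0 -4 0 -1; 0 0 -4 0 -1",
)

```text
time_s: 13.62
position: [0.3884, 0.0127, 0.0402]
tool_rot: [[0.999, 0.035, 0.002], [0.035, -0.999, -0.0], [0.002, 0.001, -1.0]]
ft_force: [-0.1, 0.6, -2.0]
grip_width: 0.0598
gripper_force: 23.1
```

Run:
```python
from h import *
s=observe();print(s['position'],s['ft_force'],s['wrist_torque'],s['grip_width'])
a=snap('wrist')['pixels'];b=snap('scene')['pixels'][130:260,240:450]
b=cv2.resize(b,None,fx=3,fy=3)[:400]
cv2.imwrite('pics/g1.png',cv2.resize(np.hstack([a[:390],b[:390]]),(800,250)) if 0 else np.vstack([cv2.resize(a,(480,300)),cv2.resize(b,(480,300))]))
```

```text
[0.3884 0.0127 0.0402] [-0.0874  0.5575 -1.9809] [-0.0059  0.0685  0.0063] 0.05983354776114359
```

View pics/g1.png

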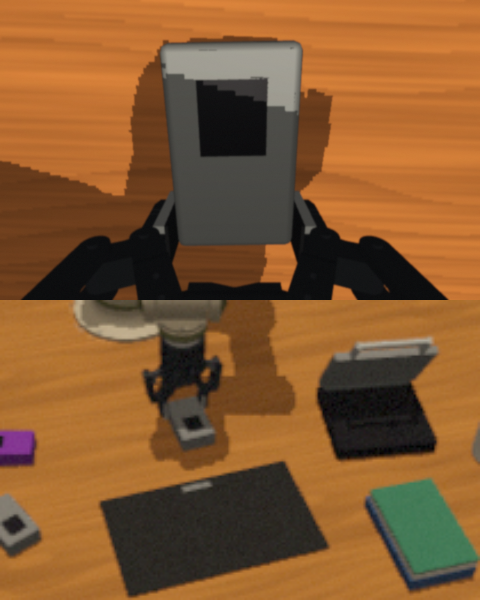

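The player stays level in a 20 N pinch. I'll set it down and see whether a looser opening gives a weaker grip, so that it can pivot.

>>> move_arm(
  series="0 0 1.5 0 -1; 0 0 3 0 -1; 0 0 3.9 0 -1; 0 0 3.9 0 -1; 0 0 3.9 0 0.38; 0 0 3.9 0 0.38; 0 0 3.9 0 0.38; 0 0 3.9 0 0.38",
  force=20,
)

```text
time_s: 14.72
position: [0.388, 0.0127, 0.0005]
tool_rot: [[0.999, 0.035, 0.0], [0.035, -0.999, -0.0], [0.0, 0.0, -1.0]]
ft_force: [0.7, 0.3, -1.2]
grip_width: 0.0596
gripper_force: 22.6
```

>>> move_arm(
  series="0 0 0 0 0.39; 0 0 0 0 0.39; 0 0 0 0 0.39; 0 0 0 0 0.39",
)

```text
time_s: 15.22
position: [0.388, 0.0127, 0.0004]
tool_rot: [[0.999, 0.035, -0.0], [0.035, -0.999, 0.0], [-0.0, -0.0, -1.0]]
ft_force: [0.1, 0.2, -2.5]
grip_width: 0.0601
gripper_force: 22.6
```

>>> move_arm(
  series="0 0 0 0 0.4; 0 0 0 0 0.4; 0 0 0 0 0.4; 0 0 0 0 0.4",
)

```text
time_s: 15.72
position: [0.388, 0.0128, 0.0004]
tool_rot: [[0.999, 0.035, -0.0], [0.035, -0.999, 0.0], [-0.0, -0.0, -1.0]]
ft_force: [0.9, 0.4, -1.6]
grip_width: 0.0599
gripper_force: 17.9
```

>>> move_arm(
  series="0 0 0 0 0.405; 0 0 0 0 0.405; 0 0 0 0 0.405; 0 0 0 0 0.405",
)

```text
time_s: 16.23
position: [0.388, 0.0127, 0.0004]
tool_rot: [[0.999, 0.035, -0.0], [0.035, -0.999, -0.0], [-0.0, 0.0, -1.0]]
ft_force: [0.2, -0.1, -1.7]
grip_width: 0.06
gripper_force: 9.0
```

>>> move_arm(
  series="0 0 0 0 0.41; 0 0 0 0 0.41; 0 0 0 0 0.41",
)

```text
time_s: 16.6
position: [0.388, 0.0128, 0.0004]
tool_rot: [[0.999, 0.035, 0.0], [0.035, -0.999, -0.0], [0.0, 0.0, -1.0]]
ft_force: [0.1, -0.3, -1.6]
grip_width: 0.0601
gripper_force: 1.0
```

>>> move_arm(
  series="0 0 0 0 0.415; 0 0 0 0 0.415; 0 0 0 0 0.415",
)

```text
time_s: 16.98
position: [0.3881, 0.0127, 0.0004]
tool_rot: [[0.999, 0.035, 0.0], [0.035, -0.999, -0.0], [0.0, 0.0, -1.0]]
ft_force: [0.4, -0.4, -0.5]
grip_width: 0.0602
gripper_force: 0.0
```

Grip force can be tuned through the opening: 0.405 gives about 9 N and 0.41 about 1 N. I'll regrip near the end's top edge with a small contact patch and a light grip.

>>> move_arm(
  series="0 0 0 0 0.5; 0 0 0 0 0.5; -0.3 0 -0.7 0 0.5; -0.6 0 -1.4 0 0.5; -0.6 0 -1.4 0 0.5; -0.6 0 -1.4 0 0.405; -0.6 0 -1.4 0 0.407; -0.6 0 -1.4 0 0.407",
)

```text
time_s: 17.98
position: [0.3821, 0.0125, 0.0144]
tool_rot: [[0.999, 0.035, 0.0], [0.035, -0.999, -0.0], [0.0, 0.0, -1.0]]
ft_force: [-0.2, 0.1, 2.3]
grip_width: 0.0602
gripper_force: 1.4
```

>>> move_arm(
  series="0 0 0 0 0.407; 0 0 0 0 0.407; 0.12 0 -0.4 0 0.407; 0.27 0 -0.8 0 0.407; 0.41 0 -1.2 0 0.407; 0.58 0 -1.58 0 0.407; 0.58 0 -1.58 0 0.407",
)

```text
time_s: 18.85
position: [0.388, 0.0127, 0.0305]
tool_rot: [[0.999, 0.035, 0.001], [0.035, -0.999, -0.0], [0.001, 0.0, -1.0]]
ft_force: [0.4, 0.9, -1.7]
grip_width: 0.0599
gripper_force: 0.8
```

```bash
cat > g.py <<'E'
from h import *
import sys
s=observe();print(s['position'],s['ft_force'],s['wrist_torque'],s['grip_width'],s['gripper_force'])
a=snap('wrist')['pixels'];b=snap('scene')['pixels']
r,c=map(int,sys.argv[2:4]); b=b[r:r+100,c:c+160]
cv2.imwrite('pics/%s.png'%sys.argv[1],np.vstack([cv2.resize(a,(480,300)),cv2.resize(b,(480,300),interpolation=cv2.INTER_CUBIC)]))
E
python3 g.py g2 130 240
```

```text
[0.388  0.0127 0.0305] [ 0.3592  0.9386 -1.6721] [ 0.0131 -0.0336 -0.0066] 0.059857834383516814 0.7787655014544725
```

View pics/g2.png

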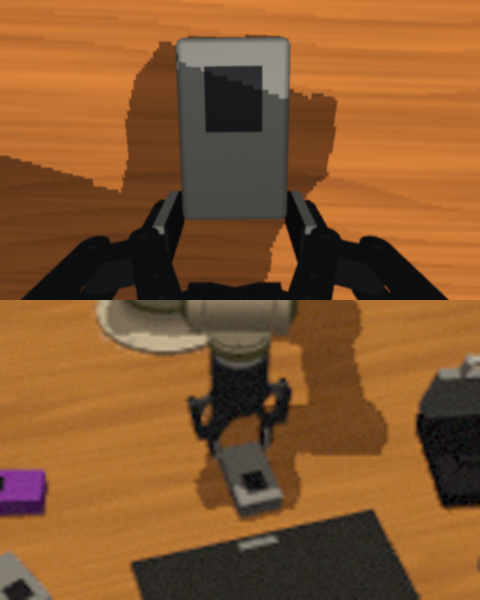

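```bash
cat > pose.py <<'E'
from h import *
from scipy.optimize import least_squares
def pose(c='wrist'):
    s=observe(); R=np.array(s['tool_rot']); p=np.array(s['position'])
    d=snap(c); o=spotter.cut_out('player1',c)
    # choose mask nearest TCP projection
    uv=proj(d,p+R@[0.03,0,-.02])[0]
    m=min(o,key=lambda o:np.hypot(*(np.argwhere(o['pixels']).mean(0)[::-1]-uv)))['pixels'].astype(np.uint8)
    cnt=max(cv2.findContours(m,cv2.RETR_EXTERNAL,cv2.CHAIN_APPROX_NONE)[0],key=cv2.contourArea)
    h=cv2.convexHull(cnt).astype(np.float32)
    dt=lambda P: np.array([cv2.pointPolygonTest(P,tuple(map(float,q)),True) for q in h[:,0]])
    box=np.array([[x,y,z] for x in(-.05,.05) for y in(-.03,.03) for z in(-.015,.015)])
    def f(v): # tool-frame yaw, pitch about tool y: far end down positive; centre x,z in world along tool x
        th=v[0]; ax=R[:,0]*np.cos(th)-np.array([0,0,1])*np.sin(th); ay=-R[:,1]; az=np.cross(ax,ay)
        P=p+R[:,0]*v[1]+ay*v[2]+np.array([0,0,v[3]])+box@np.c_[ax,ay,az].T
        H=cv2.convexHull(proj(d,P).astype(np.float32))
        return np.r_[dt(H), np.array([cv2.pointPolygonTest(h,tuple(map(float,q)),True) for q in H[:,0]]+[0]*(8-len(H)))]
    best=min((least_squares(f,[t,.043*np.cos(t)+.003,0,.02-.04*np.sin(t)],diff_step=1e-3,x_scale=[.1,.01,.01,.01],max_nfev=200) for t in np.radians([0,25,50,75,90])),key=lambda r:r.cost)
    v=best.x; print(c,'pitch',np.degrees(v[0]).round(1),'centre rel TCP x,y(up-left),z mm',v[1:]*1000,'cost',best.cost)
    return v
if __name__=='__main__':
    s=observe();print(s['position'],s['ft_force'],s['grip_width'],s['gripper_force'])
    pose('wrist'); pose('scene')
E
python3 pose.py
```

```text
[0.3879 0.0127 0.0303] [ 0.1333  0.9729 -1.3585] 0.06016439930297921 0.809900164604187
wrist pitch 9.4 centre rel TCP x,y(up-left),z mm [ 39.8151   0.0737 -13.586 ] cost 48.30908801559398
scene pitch 9.2 centre rel TCP x,y(up-left),z mm [-27.0703  19.6145 -75.7347] cost 1.4955733402202351
```

>>> move_arm(
  series="0.38 0 -0.74 0 0.407; 0.84 0 -1.45 0 0.407; 1.35 0 -2.12 0 0.407; 1.91 0 -2.74 0 0.407; 2.53 0 -3.3 0 0.407; 3.2 0 -3.81 0 0.407; 3.91 0 -4.27 0 0.407; 3.91 0 -4.27 0 0.407",
)

```text
time_s: 20.15
position: [0.4275, 0.0141, 0.0731]
tool_rot: [[0.999, 0.035, 0.001], [0.035, -0.999, -0.0], [0.001, 0.0, -1.0]]
ft_force: [0.7, 0.1, 0.8]
grip_width: 0.0601
gripper_force: 0.0
```

```bash
python3 pose.py; python3 g.py g3 130 240
```

```text
[0.4275 0.0141 0.0731] [0.6998 0.0556 0.8222] 0.06006227794907598 0.0
wrist pitch -2.7 centre rel TCP x,y(up-left),z mm [ -4.0992   0.2804 -63.7202] cost 19.165745475805007
scene pitch 2.6 centre rel TCP x,y(up-left),z mm [-146.5621   43.3667 -208.4149] cost 1.543974102376406
[0.4265 0.0142 0.0727] [-0.2619 -0.2183 -0.2941] [-0.0066  0.0023 -0.0241] 0.060048689291859435 0.0
```

View pics/g3.png

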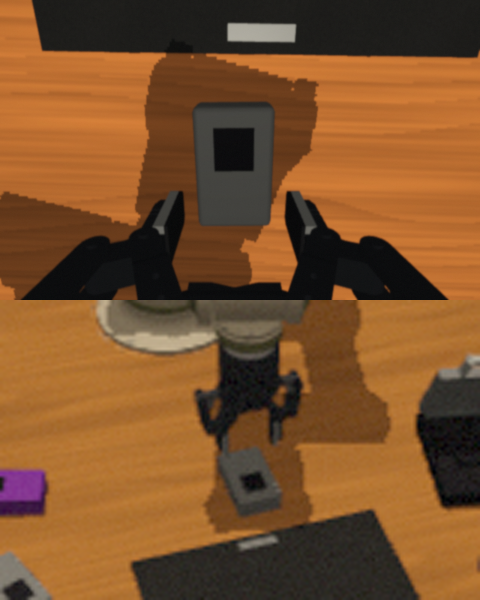

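It slipped out and lies flat again, with its patch at (233,148) in the upper view. I'll re-measure and use a slightly firmer grip.

>>> move_arm(
  series="-1 0 -3 0 1; -2 0 -6 0 1; -4 0 -8 0 1; -4 0 -9 0 1; -4 0 -9 0 1; -4 0 -9 0 1",
)

```text
time_s: 21.2
position: [0.3871, 0.0127, 0.1622]
tool_rot: [[0.999, 0.035, -0.001], [0.035, -0.999, 0.0], [-0.001, -0.0, -1.0]]
ft_force: [1.2, 0.2, -0.5]
grip_width: 0.0856
gripper_force: 0.0
```

```bash
python3 pl.py
```

```text
[0.3871 0.0127 0.1622] tooly -88.0078987190337 [-15.7777   9.9697 104.5594  -0.0003  65.5363  72.2303] 0.08558927777907338
wrist 0.77 [ 367.06   -242.2402   74.8955   40.874    18.3829] [70.1382 20.1698 56.7461]
wrist 0.6 [426.4805  14.4465  98.1039  59.7445   2.5054] [52.3838 55.7945 57.0014]
[0.4273 0.0144 0.0165] 0.82
top 0.89 [ 361.8286 -299.0649  102.74     61.4776   76.4627] [140.3333  77.3194 149.2162]
top 0.81 [ 628.9031 -449.2057  100.3594   66.1843   50.4867] [128.9094 151.082   60.6691]
top 0.74 [602.6932 542.925  137.8791  76.0593  61.6149] [118.5998 143.1377 163.2935]
top 0.7 [ 506.5379 -281.515    99.3329   64.06     23.2647] [115.927  134.0569 151.8394]
top 0.51 [467.5162   9.2096  41.7379  14.9303 -88.3378] [ 93.0469 108.8438 123.125 ]
[ 0.3567 -0.3044  0.0175] 0.95
[ 0.6315 -0.4542  0.015 ] 0.84
[ 0.5076 -0.2816  0.0164] 0.71
[0.4249 0.0178 0.0113] 0.45
```

>>> move_arm(
  series="-0.6 0 4 0 1; -0.6 0 8 0 0.7; -0.6 0 11 0 0.6; -0.6 0 13.5 0 0.5; -0.6 0 14.7 0 0.5; -0.6 0 14.7 0 0.5; -0.6 0 14.7 0 0.402; -0.6 0 14.7 0 0.402",
  force=20,
)

```text
time_s: 22.5
position: [0.3811, 0.0125, 0.0164]
tool_rot: [[0.999, 0.035, 0.001], [0.035, -0.999, -0.0], [0.001, 0.0, -1.0]]
ft_force: [-0.5, 0.2, -0.8]
grip_width: 0.0596
gripper_force: 3.4
```

>>> move_arm(
  series="0 0 0 0 0.402; 0 0 0 0 0.402; 0.12 0 -0.4 0 0.402; 0.27 0 -0.8 0 0.402; 0.41 0 -1.2 0 0.402; 0.58 0 -1.58 0 0.402; 0.58 0 -1.58 0 0.402",
)

```text
time_s: 23.38
position: [0.387, 0.0126, 0.032]
tool_rot: [[0.999, 0.035, 0.001], [0.035, -0.999, -0.0], [0.001, 0.0, -1.0]]
ft_force: [1.1, -0.4, -1.1]
grip_width: 0.0596
gripper_force: 3.1
```

```bash
python3 pose.py
```

```text
[0.387  0.0126 0.032 ] [ 1.0676 -0.377  -1.0822] 0.059570151312003716 3.1361819431185722
wrist pitch 10.0 centre rel TCP x,y(up-left),z mm [ 41.1197   0.0524 -14.8727] cost 47.05300820080698
scene pitch 8.6 centre rel TCP x,y(up-left),z mm [ -0.3672  10.8081 -50.388 ] cost 2.2361653394634033
```

>>> move_arm(
  series="0.19 0 -0.37 0 0.4; 0.38 0 -0.74 0 0.4; 0.6 0 -1.1 0 0.4; 0.84 0 -1.45 0 0.4; 1.09 0 -1.79 0 0.4; 1.35 0 -2.12 0 0.4; 1.35 0 -2.12 0 0.4",
)

```text
time_s: 24.45
position: [0.4005, 0.0131, 0.0531]
tool_rot: [[0.999, 0.035, 0.001], [0.035, -0.999, -0.0], [0.001, 0.0, -1.0]]
ft_force: [-0.8, -0.2, -1.3]
grip_width: 0.06
gripper_force: 4.5
```

```bash
python3 pose.py
```

```text
[0.4005 0.0131 0.0531] [-0.8063 -0.2084 -1.3004] 0.060030169860690916 4.455777481198311
wrist pitch 23.6 centre rel TCP x,y(up-left),z mm [ 33.7073  -0.1222 -24.7582] cost 31.883842598969085
scene pitch 24.1 centre rel TCP x,y(up-left),z mm [ -85.7853   36.704  -142.945 ] cost 2.3838930343939793
```

It's pivoting as planned, at about 24° now. Continuing the arc.

>>> move_arm(
  series="0.27 0 -0.32 0 0.4; 0.56 0 -0.62 0 0.4; 0.86 0 -0.91 0 0.4; 1.18 0 -1.18 0 0.4; 1.51 0 -1.44 0 0.4; 1.85 0 -1.69 0 0.4; 2.2 0 -1.93 0 0.4; 2.56 0 -2.15 0 0.4",
)

```text
time_s: 25.65
position: [0.426, 0.0141, 0.0746]
tool_rot: [[0.999, 0.035, -0.0], [0.035, -0.999, 0.0], [-0.0, -0.0, -1.0]]
ft_force: [-0.4, 0.4, 0.5]
grip_width: 0.0596
gripper_force: 4.3
```

```bash
python3 pose.py
```

```text
[0.426  0.0141 0.0746] [-0.3843  0.432   0.4751] 0.05962515476702772 4.3408311903476715
wrist pitch 45.0 centre rel TCP x,y(up-left),z mm [ 21.8814  -0.2954 -35.7641] cost 20.556203361535
scene pitch 54.8 centre rel TCP x,y(up-left),z mm [ -49.5819   22.941  -103.6487] cost 3.839812849334609
```

>>> move_arm(
  series="0.74 0 -0.38 0 0.4; 1.52 0 -0.71 0 0.4; 2.32 0 -0.96 0 0.4; 3.14 0 -1.14 0 0.4; 3.97 0 -1.25 0 0.4; 4.81 0 -1.27 0 0.4; 5.65 0 -1.2 0 0.4; 5.65 0 -1.2 0 0.4",
)

```text
time_s: 26.85
position: [0.4833, 0.016, 0.0866]
tool_rot: [[0.999, 0.035, 0.001], [0.035, -0.999, -0.0], [0.001, 0.0, -1.0]]
ft_force: [-0.1, 1.7, 6.9]
grip_width: 0.06
gripper_force: 5.4
```

```bash
python3 pose.py; python3 g.py g4 130 240
```

```text
[0.4833 0.016  0.0866] [-0.1461  1.7403  6.9228] 0.06003796222194131 5.409502610564232
wrist pitch 79.0 centre rel TCP x,y(up-left),z mm [ -6.1092  -0.2803 -40.4316] cost 18.956332444153567
scene pitch 82.6 centre rel TCP x,y(up-left),z mm [-35.8253   9.1438 -68.5685] cost 5.214049223052218
[0.4828 0.016  0.0866] [0.3358 0.7452 4.9984] [ 0.263  -0.0657 -0.0104] 0.05987167021470874 5.301910042762756
```

View pics/g4.png

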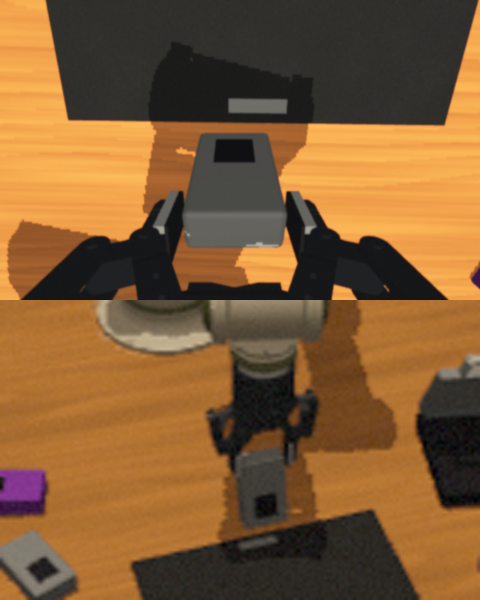

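The player stands at about 80°, tilted towards the pad with its far end on the table. I'll bring it upright, regrip it centred and lift.

>>> move_arm(
  series="0.5 0 0 0 0.4; 1 0 0.1 0 0.4; 1.5 0 0.2 0 0.4; 1.6 0 0.2 0 0.4; 1.6 0 0.2 0 0.4",
)

```text
time_s: 27.78
position: [0.4982, 0.0166, 0.0843]
tool_rot: [[0.999, 0.035, -0.0], [0.035, -0.999, 0.0], [-0.0, -0.0, -1.0]]
ft_force: [0.8, 2.3, 2.6]
grip_width: 0.0599
gripper_force: 5.3
```

```bash
python3 pose.py
```

```text
[0.4982 0.0166 0.0843] [0.8276 2.2996 2.6374] 0.059915564881781055 5.332082435488701
wrist pitch 87.3 centre rel TCP x,y(up-left),z mm [-13.9497  -0.3209 -39.8527] cost 16.61668280130573
scene pitch 87.7 centre rel TCP x,y(up-left),z mm [ -80.3303   22.1061 -103.7351] cost 5.375325524237572
```

>>> move_arm(
  series="0 0 0 0 0.45; 0 0 0 0 0.5; 0 0 0 0 0.5; -0.6 0 0.3 0 0.5; -1.2 0 0.6 0 0.5; -1.2 0 0.6 0 0.5; -1.2 0 0.6 0 0.5",
)

```text
time_s: 28.85
position: [0.4863, 0.0161, 0.0785]
tool_rot: [[0.999, 0.035, 0.0], [0.035, -0.999, -0.0], [0.0, 0.0, -1.0]]
ft_force: [-0.3, 0.5, -0.4]
grip_width: 0.0635
gripper_force: 0.0
```

```bash
python3 pose.py
```

```text
[0.4863 0.0161 0.0785] [-0.2831  0.5363 -0.4074] 0.06350999825381404 0.0
wrist pitch 89.9 centre rel TCP x,y(up-left),z mm [  0.3746   0.1738 -35.0012] cost 25.815977729376797
scene pitch 89.7 centre rel TCP x,y(up-left),z mm [ -92.4002   29.415  -127.6236] cost 2.0717247178566103
```

It stands at 90° and centred. I'll grip it, lift, carry it to the pad and set it down upright.

>>> move_arm(
  series="0 0 0 0 -1; 0 0 0 0 -1; 0 0 0 0 -1; 0 0 -1 0 -1; 0 0 -2.5 0 -1; 1.5 -1.3 -3 0 -1; 3 -2.6 -3 0 -1; 4.5 -3.9 -3 0 -1",
  force=25,
)

```text
time_s: 30.05
position: [0.5301, 0.0571, 0.1087]
tool_rot: [[0.999, 0.035, -0.0], [0.035, -0.999, -0.0], [-0.0, 0.0, -1.0]]
ft_force: [0.1, -0.4, -2.5]
grip_width: 0.0596
gripper_force: 28.2
```

>>> move_arm(
  series="1.2 -0.9 0 0 -1; 1.8 -1.3 0 0 -1; 1.8 -1.3 0 0 -1; 1.8 -1.3 1.2 0 -1; 1.8 -1.3 2.1 0 -1; 1.8 -1.3 2.5 0 -1; 1.8 -1.3 2.6 0 -1; 1.8 -1.3 2.6 0 -1",
)

```text
time_s: 31.05
position: [0.5475, 0.0702, 0.0827]
tool_rot: [[0.999, 0.035, 0.0], [0.035, -0.999, -0.0], [0.0, 0.0, -1.0]]
ft_force: [-1.0, 0.1, 1.6]
grip_width: 0.0592
gripper_force: 28.5
```

```bash
python3 pose.py
```

```text
[0.5475 0.0702 0.0827] [-0.9862  0.0947  1.6023] 0.05922892575689655 28.511255085468292
wrist pitch 90.7 centre rel TCP x,y(up-left),z mm [  0.7749  -0.2624 -36.0258] cost 20.336477413709506
scene pitch 93.7 centre rel TCP x,y(up-left),z mm [ -61.976    27.6756 -101.3599] cost 3.6982096532836963
```

>>> move_arm(
  series="0 0 0 0 0.403; 0 0 0 0 0.403; 0 0 0 0 0.403; 0.8 0 -0.05 0 0.403; 1.6 0 -0.08 0 0.403; 2.4 0 -0.05 0 0.403; 3.2 0 0.05 0 0.403; 3.2 0 0.05 0 0.403",
  force=20,
)

```text
time_s: 32.25
position: [0.5802, 0.0714, 0.0818]
tool_rot: [[0.999, 0.035, 0.001], [0.035, -0.999, 0.0], [0.001, -0.0, -1.0]]
ft_force: [0.2, 2.0, 3.6]
grip_width: 0.0598
gripper_force: 4.9
```

```bash
python3 pose.py
```

```text
[0.5802 0.0714 0.0818] [0.1765 1.9594 3.5823] 0.05982884569216452 4.91095170378685
wrist pitch 109.1 centre rel TCP x,y(up-left),z mm [-15.9885  -0.3883 -34.5945] cost 33.582426644436936
scene pitch 110.3 centre rel TCP x,y(up-left),z mm [-148.6092   55.2302 -180.1117] cost 3.293035585689867
```

It has tilted 20° past vertical, as planned. Continuing to lay it down.

>>> move_arm(
  series="0.78 0 0.18 0 0.403; 1.54 0 0.43 0 0.403; 2.28 0 0.75 0 0.403; 2.99 0 1.12 0 0.403; 3.67 0 1.56 0 0.403; 4.3 0 2.06 0 0.403; 4.88 0 2.61 0 0.403; 4.88 0 2.61 0 0.403",
)

```text
time_s: 33.45
position: [0.6282, 0.0729, 0.055]
tool_rot: [[0.999, 0.035, -0.001], [0.035, -0.999, -0.0], [-0.001, 0.0, -1.0]]
ft_force: [1.2, 0.7, -0.3]
grip_width: 0.0593
gripper_force: 5.6
```

```bash
python3 pose.py
```

```text
[0.6282 0.0729 0.055 ] [ 1.2466  0.6857 -0.3326] 0.05928689908911934 5.5585044622421265
wrist pitch 104.1 centre rel TCP x,y(up-left),z mm [-15.7772  -0.2532 -20.9017] cost 1293.7593585439954
scene pitch -68.1 centre rel TCP x,y(up-left),z mm [-367.9557  168.7296 -422.849 ] cost 13.56240618236602
```

>>> move_arm(
  series="0.55 0 0.6 0 0.403; 1.03 0 1.24 0 0.403; 1.45 0 1.92 0 0.403; 1.82 0 2.64 0 0.403; 2.12 0 3.3 0 0.403; 2.35 0 4 0 0.403; 2.5 0 4.7 0 0.403; 2.5 0 4.7 0 0.403",
)

```text
time_s: 34.65
position: [0.6526, 0.074, 0.0079]
tool_rot: [[0.999, 0.035, -0.002], [0.035, -0.999, 0.0], [-0.002, -0.0, -1.0]]
ft_force: [-0.6, -0.3, -1.4]
grip_width: 0.0598
gripper_force: 4.2
```

```bash
python3 g.py g5 160 260
```

```text
[0.6526 0.074  0.0079] [-0.5561 -0.2608 -1.4354] [ 0.0175 -0.0426 -0.0016] 0.05980986045701197 4.234098941087723
```

View pics/g5.png

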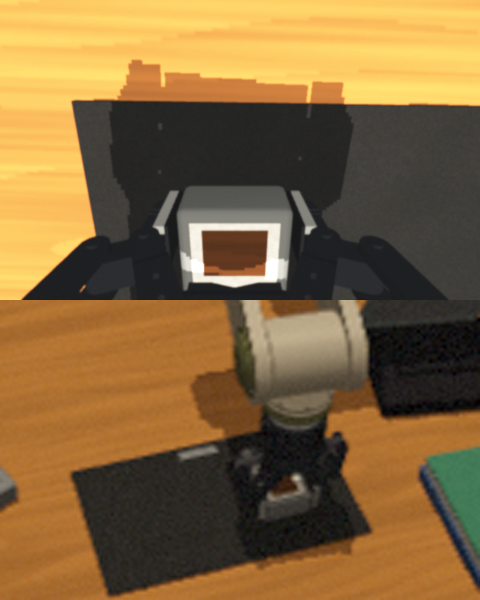

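The label is up at (233,250) in the upper view. I'll release, rise and move towards player 2.

>>> move_arm(
  series="0 0 0 0 0.5; 0 0 0 0 0.8; 0 0 0 0 0.8; 0 0 -2 0 0.9; 0 0 -6 0 1; 0 0 -12 0 1; -3 5 -18 0 1; -5 10 -20 0 1",
)

```text
time_s: 35.75
position: [0.6112, -0.016, 0.2048]
tool_rot: [[0.999, 0.037, 0.003], [0.037, -0.999, -0.001], [0.003, 0.001, -1.0]]
ft_force: [0.5, -1.0, -1.2]
grip_width: 0.0857
gripper_force: 0.0
```

>>> move_arm(
  series="-2 4 0 -4 1; -4 8.5 0 -8 1; -6 13 0 -12 1; -9 17.5 0 -16 1; -12 22 0 -20 1; -14.7 26.5 0 -21.5 1; -14.7 26.5 0 -21.5 1; -14.7 26.5 0 -21.5 1",
)

```text
time_s: 36.75
position: [0.4738, -0.2854, 0.2023]
tool_rot: [[0.917, 0.398, 0.0], [0.398, -0.917, 0.0], [0.0, -0.0, -1.0]]
ft_force: [-0.7, 0.8, -1.1]
grip_width: 0.0853
gripper_force: 0.0
```

```bash
python3 pl.py
```

```text
[ 0.4738 -0.2854  0.2023] tooly -66.53488426516464 [-43.3381  23.3989  76.754    0.0167  79.8485  23.1939] 0.08530831782703455
wrist 0.95 [ 506.8383 -283.485    97.4843   59.2397   23.5667] [50.9824 54.374  55.7993]
wrist 0.73 [ 366.377  -300.863   101.4816   68.9114   75.6582] [108.3514  35.0854  89.964 ]
wrist 0.6 [ 625.7964 -446.1674  102.7584   70.7625   51.136 ] [106.0668 117.1567   9.0778]
[ 0.6349 -0.4529  0.0154] 0.97
[ 0.5051 -0.2807  0.0131] 0.89
top 0.74 [614.3214  72.533  101.4401  57.6594   1.8197] [125.9895 147.4316 158.9805]
top 0.57 [ 629.2092 -448.888   100.6652   68.6332   51.4539] [128.5232 150.7876  61.3165]
top 0.52 [ 536.3107 -263.9412   66.8752   37.7873  -43.9245] [62.9554 75.0357 87.5804]
top 0.31 [465.3618 371.1786 229.7193 169.7056  81.955 ] [52.4524 65.6436 83.7508]
top 0.19 [732.4012 307.3923 189.3607 118.2756  -1.2453] [ 88.0401 125.5249  88.1924]
[0.6148 0.0758 0.017 ] 0.84
[ 0.5055 -0.2834  0.0155] 0.75
[ 0.6319 -0.4568  0.0122] 0.71
```

Player 1 is placed at (0.614, 0.073). Next is player 2.

>>> move_arm(
  series="-1.4 1.1 3 0 1; -1.4 1.1 8 0 0.7; -1.4 1.1 13 0 0.6; -1.4 1.1 16.5 0 0.55; -1.4 1.1 18.7 0 0.55; -1.4 1.1 18.7 0 0.55; -1.4 1.1 18.7 0 0.402; -1.4 1.1 18.7 0 0.402",
  force=20,
)

```text
time_s: 38.05
position: [0.4657, -0.3016, 0.0162]
tool_rot: [[0.917, 0.399, 0.001], [0.399, -0.917, -0.001], [0.001, 0.002, -1.0]]
ft_force: [-0.2, -0.1, -1.4]
grip_width: 0.0603
gripper_force: 2.8
```

>>> move_arm(
  series="0 0 0 0 0.402; 0 0 0 0 0.402; 0.12 0 -0.4 0 0.402; 0.27 0 -0.8 0 0.402; 0.41 0 -1.2 0 0.402; 0.58 0 -1.58 0 0.402; 0.58 0 -1.58 0 0.402",
)

```text
time_s: 38.92
position: [0.4708, -0.2991, 0.0313]
tool_rot: [[0.917, 0.399, 0.0], [0.399, -0.917, -0.0], [0.0, 0.001, -1.0]]
ft_force: [0.0, -0.7, -1.2]
grip_width: 0.0597
gripper_force: 2.8
```

```bash
python3 pose.py|grep -v scene
```

```text
[ 0.4708 -0.2991  0.0313] [ 0.0028 -0.7244 -1.1594] 0.059749939220423556 2.8170080110430717
wrist pitch 146.3 centre rel TCP x,y(up-left),z mm [-236.278    53.3513 -183.081 ] cost 682.2367273777847
```

>>> move_arm(
  series="0.19 0 -0.37 0 0.4; 0.38 0 -0.74 0 0.4; 0.6 0 -1.1 0 0.4; 0.84 0 -1.45 0 0.4; 1.09 0 -1.79 0 0.4; 1.35 0 -2.12 0 0.4; 1.35 0 -2.12 0 0.4",
)

```text
time_s: 40.0
position: [0.4832, -0.2937, 0.0525]
tool_rot: [[0.917, 0.399, 0.0], [0.399, -0.917, -0.0], [0.0, 0.001, -1.0]]
ft_force: [-0.2, -0.2, -0.1]
grip_width: 0.06
gripper_force: 4.5
```

```bash
python3 pose.py|grep -v scene;  python3 pose.py|grep wrist
```

```text
[ 0.4832 -0.2937  0.0525] [-0.2326 -0.2037 -0.0547] 0.060038708261852765 4.459782242774963
wrist pitch 23.3 centre rel TCP x,y(up-left),z mm [ 33.1269  -0.1365 -23.9188] cost 34.54139419114976
wrist pitch 22.6 centre rel TCP x,y(up-left),z mm [ 32.8882  -0.1953 -24.151 ] cost 34.819885298303845
```

Player 2 is pivoting the same way (about 23°). I'll follow the same arc.

>>> move_arm(
  series="0.27 0 -0.32 0 0.4; 0.56 0 -0.62 0 0.4; 0.86 0 -0.91 0 0.4; 1.18 0 -1.18 0 0.4; 1.51 0 -1.44 0 0.4; 1.85 0 -1.69 0 0.4; 2.2 0 -1.93 0 0.4; 2.56 0 -2.15 0 0.4",
)

```text
time_s: 41.4
position: [0.5066, -0.2834, 0.0739]
tool_rot: [[0.917, 0.399, 0.0], [0.399, -0.917, -0.0], [0.0, 0.0, -1.0]]
ft_force: [-0.6, -0.8, -0.2]
grip_width: 0.0598
gripper_force: 4.5
```

```bash
python3 pose.py|grep -v scene
```

```text
[ 0.5066 -0.2834  0.0739] [-0.6095 -0.8428 -0.2287] 0.05983490457368628 4.474817365407944
wrist pitch 45.3 centre rel TCP x,y(up-left),z mm [ 20.7136  -0.23   -35.0983] cost 14.062430315025438
```

>>> move_arm(
  series="0.74 0 -0.38 0 0.4; 1.52 0 -0.71 0 0.4; 2.32 0 -0.96 0 0.4; 3.14 0 -1.14 0 0.4; 3.97 0 -1.25 0 0.4; 4.81 0 -1.27 0 0.4; 5.65 0 -1.2 0 0.4; 5.65 0 -1.2 0 0.4",
)

```text
time_s: 42.6
position: [0.5593, -0.2606, 0.086]
tool_rot: [[0.917, 0.399, 0.001], [0.399, -0.917, -0.0], [0.001, 0.001, -1.0]]
ft_force: [-0.2, 1.0, 5.5]
grip_width: 0.0598
gripper_force: 5.3
```

>>> move_arm(
  series="0.5 0 0 0 0.4; 1 0 0.1 0 0.4; 1.5 0 0.2 0 0.4; 1.6 0 0.2 0 0.4; 1.6 0 0.2 0 0.4",
)

```text
time_s: 43.22
position: [0.573, -0.2545, 0.0836]
tool_rot: [[0.917, 0.399, -0.0], [0.399, -0.917, 0.0], [0.0, -0.0, -1.0]]
ft_force: [0.7, 1.0, 3.3]
grip_width: 0.0601
gripper_force: 5.3
```

```bash
python3 pose.py|grep -v scene
```

```text
[ 0.573  -0.2545  0.0836] [0.658  0.9844 3.2917] 0.06006144745701849 5.3219519555568695
wrist pitch 87.7 centre rel TCP x,y(up-left),z mm [-15.7397  -0.0796 -40.5899] cost 20.666801869283038
```

>>> move_arm(
  series="0 0 0 0 0.45; 0 0 0 0 0.5; 0 0 0 0 0.5; -0.7 0 0.3 0 0.5; -1.3 0 0.5 0 0.5; -1.3 0 0.5 0 0.5; -1.3 0 0.5 0 0.5",
)

```text
time_s: 44.3
position: [0.561, -0.2598, 0.0788]
tool_rot: [[0.917, 0.398, 0.0], [0.398, -0.917, -0.0], [0.0, 0.0, -1.0]]
ft_force: [0.1, -0.2, -0.6]
grip_width: 0.0638
gripper_force: 0.0
```

```bash
python3 pose.py|grep -v scene
```

```text
[ 0.561  -0.2598  0.0788] [ 0.1473 -0.2    -0.6042] 0.06381998307342086 0.0
wrist pitch 89.7 centre rel TCP x,y(up-left),z mm [  0.2797   0.1303 -36.3678] cost 26.107171670031175
```

>>> move_arm(
  series="0 0 0 0 -1; 0 0 0 0 -1; 0 0 0 0 -1; 0 0 -1 0 -1; 0 0 -2.5 0 -1; 1 -3 -3 3.5 -1; 2 -6 -3 7 -1; 3 -9 -3 10.5 -1",
  force=25,
)

```text
time_s: 45.5
position: [0.5526, -0.1645, 0.1097]
tool_rot: [[0.975, 0.223, 0.001], [0.223, -0.975, -0.001], [0.001, 0.001, -1.0]]
ft_force: [0.4, 0.5, -2.0]
grip_width: 0.0593
gripper_force: 27.9
```

Run:
```python
from h import *
s=observe();R=np.array(s['tool_rot']);print(s['position'],shift([.5475,-.07,s['position'][2]]),np.degrees(np.arctan2(R[1,0],R[0,0])))
```

```text
[ 0.5526 -0.1645  0.1097] [ 1.6016 -9.3254 -0.0055] 12.860192426881108
```

>>> move_arm(
  series="0.6 -3.2 0 4 -1; 1.1 -6.3 0 8 -1; 1.6 -9.3 0 11 -1; 1.6 -9.3 0 11 -1; 1.6 -9.3 1.2 11 -1; 1.6 -9.3 2.1 11 -1; 1.6 -9.3 2.6 11 -1; 1.6 -9.3 2.6 11 -1",
)

```text
time_s: 46.5
position: [0.5477, -0.0715, 0.0829]
tool_rot: [[0.999, 0.034, 0.001], [0.034, -0.999, -0.0], [0.001, 0.0, -1.0]]
ft_force: [1.4, 0.4, 1.8]
grip_width: 0.0591
gripper_force: 28.5
```

>>> move_arm(
  series="0 0 0 0 0.403; 0 0 0 0 0.403; 0 0 0 0 0.403; 0.8 0 -0.05 0 0.403; 1.6 0 -0.08 0 0.403; 2.4 0 -0.05 0 0.403; 3.2 0 0.05 0 0.403; 3.2 0 0.05 0 0.403",
  force=20,
)

```text
time_s: 47.5
position: [0.5801, -0.0699, 0.0822]
tool_rot: [[0.999, 0.035, 0.001], [0.035, -0.999, -0.0], [0.001, 0.0, -1.0]]
ft_force: [0.6, 0.8, 3.3]
grip_width: 0.0597
gripper_force: 4.1
```

```bash
python3 pose.py|grep -v scene
```

```text
[ 0.5801 -0.0699  0.0822] [0.6408 0.7726 3.2862] 0.059681349590910884 4.1433363407850266
wrist pitch 108.5 centre rel TCP x,y(up-left),z mm [-15.295   -0.4555 -34.1446] cost 31.320401528624657
```

The pose matches player 1's at this stage. I'll lay it down, release and withdraw.

>>> move_arm(
  series="0.78 0 0.18 0 0.403; 1.54 0 0.43 0 0.403; 2.28 0 0.75 0 0.403; 2.99 0 1.12 0 0.403; 3.67 0 1.56 0 0.403; 4.3 0 2.06 0 0.403; 4.88 0 2.61 0 0.403; 4.88 0 2.61 0 0.403",
)

```text
time_s: 48.7
position: [0.628, -0.0682, 0.0552]
tool_rot: [[0.999, 0.035, -0.001], [0.035, -0.999, 0.0], [-0.001, -0.0, -1.0]]
ft_force: [-0.1, -0.5, -1.9]
grip_width: 0.0602
gripper_force: 4.3
```

>>> move_arm(
  series="0.55 0 0.6 0 0.403; 1.03 0 1.24 0 0.403; 1.45 0 1.92 0 0.403; 1.82 0 2.64 0 0.403; 2.12 0 3.3 0 0.403; 2.35 0 4 0 0.403; 2.5 0 4.7 0 0.403; 2.5 0 4.7 0 0.403",
)

```text
time_s: 49.7
position: [0.6525, -0.0673, 0.0082]
tool_rot: [[0.999, 0.035, -0.002], [0.035, -0.999, 0.0], [-0.002, -0.0, -1.0]]
ft_force: [-0.4, 0.8, -1.9]
grip_width: 0.06
gripper_force: 4.6
```

>>> move_arm(
  series="0 0 0 0 0.5; 0 0 0 0 0.8; 0 0 0 0 0.8; 0 0 -2 0 0.9; 0 0 -6 0 1; 0 0 -12 0 1; -4 3 -18 0 1; -8 8 -22 0 1",
)

```text
time_s: 50.7
position: [0.5895, -0.1323, 0.2156]
tool_rot: [[0.999, 0.037, 0.002], [0.037, -0.999, -0.001], [0.002, 0.001, -1.0]]
ft_force: [0.4, -0.4, 0.3]
grip_width: 0.0853
gripper_force: 0.0
```

>>> move_arm(
  series="-5 4 0 0 1; -10 9 0 0 1; -15 14 0 0 1; -18 18 0 0 1; -18 18 0 0 1; -18 18 0 0 1",
)

```text
time_s: 51.45
position: [0.4163, -0.3185, 0.2132]
tool_rot: [[0.999, 0.034, 0.0], [0.034, -0.999, 0.0], [0.0, -0.0, -1.0]]
ft_force: [0.3, 0.9, -0.7]
grip_width: 0.0853
gripper_force: 0.0
```

```bash
python3 pl.py; python3 scr.py
python3 - <<'E'
from h import *
for th in('books','cleaner','roll'): print(th,[np.array(o['point']) for c in('top','scene') for o in spotter.mark_of(th,c)[:1]])
a=snap('top')['pixels'][80:280,110:510];b=snap('scene')['pixels'][120:280,160:480]
cv2.imwrite('pics/fin.png',np.vstack([cv2.resize(a,(600,300)),cv2.resize(b,(600,300))]))
E
```

```text
[ 0.4163 -0.3185  0.2132] tooly -88.05884387018708 [-50.3732  20.0359  80.2433   0.0165  79.7178  37.6827] 0.08529404234991757
wrist 0.73 [ 364.5905 -302.549    98.8282   65.9121   75.6888] [93.8224 32.2537 78.027 ]
[ 0.3643 -0.3049  0.0138] 0.9
top 0.68 [ 629.7806 -449.1361  103.0667   69.8279   50.2479] [124.8398 147.53    63.7477]
top 0.67 [602.0742 543.5385 135.7379  76.5199  65.3804] [117.5443 141.3268 160.4404]
top 0.6 [614.3179  72.5164 101.3998  57.6265   1.8197] [125.8174 147.2904 158.8757]
top 0.59 [615.3835 -69.7336 101.5036  57.6344   1.3708] [126.2946 147.7411 159.1086]
[ 0.6303 -0.4552  0.0153] 0.92
[0.6138 0.0745 0.0159] 0.87
[ 0.6152 -0.0698  0.0163] 0.64
[ 0.3562 -0.3025  0.0185] 0.44
[ 0.417  -0.3177  0.2132] [-0.317   0.7986  0.5988] 0.08529412621034395
scene [array([0.4751, 0.354 , 0.19  ])] [array([0.3931, 0.3659, 0.032 ])] ang 60.35629503718364
top [array([0.4759, 0.3505, 0.1986])] [array([0.397 , 0.3624, 0.0348])] ang 61.23131639951559
books [array([ 0.7269,  0.3112, -0.002 ])]
cleaner [array([0.5878, 0.5234, 0.0004]), array([ 0.5893,  0.5201, -0.0025])]
roll [array([ 0.394 , -0.5138,  0.001 ]), array([ 0.4001, -0.5161, -0.0039])]
```

View pics/fin.png

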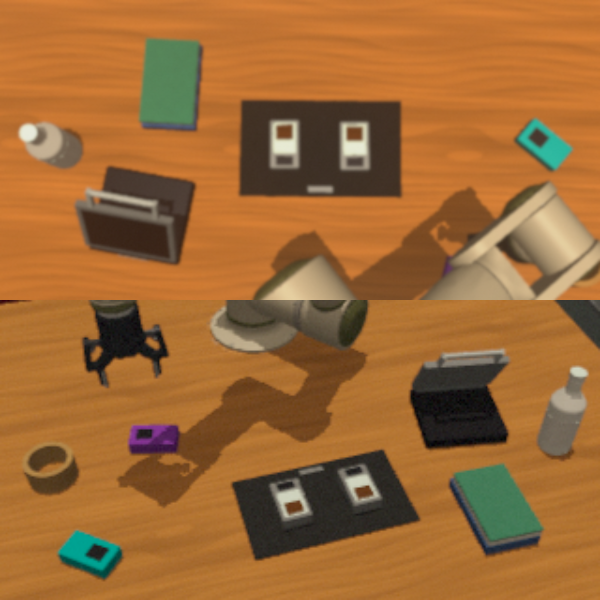

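Both players lie label up on the pad, at (284,145) and (354,145) in the upper view. The screen stands at about 60°, and the bystanders haven't moved.

```bash
python3 -c "
from rig import order
print(order.close_job())"
```

```text
the job is handed in; nothing more can be done
None
```

I handed the job in at about 52 s of the 210 s: the screen stands at roughly 60° (camera readings 60–61°), both players found lie flat and label up side by side on the pad, and the books, cleaner and roll haven't moved; the hand-in gave no verdict.

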